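# Free the tea tin stuck in the feed lane

### The arm

A 6-joint arm with a two-finger parallel gripper is mounted at the origin on the work surface. World frame = base frame: x ahead of the robot, y to its left, z up, the work surface at z = 0. Lengths are in m, angles in rad, forces in N, time in s.
With the tool pointing down it reaches from about 0.35 to 0.975 m from the base axis. Payload 4.9 kg.
Tool frame: the origin (TCP) lies at the very end of the fingers, on their centre line; the grasp point (between the pads) lies 19 mm behind it; z points along the fingers, y is the line along which they close (so a half turn about z gives the same grasp; the last joint's range is limited). The gripper opens to 85 mm and grips with 20 to 120 N. Pads are 22 mm wide; open, the fingers measure 114 mm over their backs; the gripper's body (76 mm by 85 mm) begins 54 mm behind the grasp point. The pads swing forward as they close: fully open they stand 13 mm farther back than shut.
Start: joints at [1.156, 0.053, 1.613, -0, 1.476, -0.119], TCP at [0.182, 0.598, 0.231] pointing down, gripper open.
Joint ranges: [-3.01, 3.01], [-1.01, 2.22], [0.06, 2.58], [-1.02, 4.17], [0.09, 2.62], [-3.14, 3.14]. Speed limits (rad/s): [2.57, 2.57, 3.14, 3.14, 3.14, 3.14].

### API

Orientations are given as a unit quaternion [w, x, y, z].
In Python, from plant import manip, vision, order gives the robot as it stands.
- The arm moves only by the tool play_rows, never from a script. Its argument "steps" is a list that holds one entry, the list of rows, each a list of 6 numbers: the shift along the tool's x, y, z in mm, then the turn, a rotation vector about the tool's x, y, z in degrees. A call has 1 to 12 rows; each row is the pose to reach, as a shift and turn from the pose commanded when the call began, along the tool's axes at that moment; what a row does not reach only later rows make up. A row lasts 1/12 s, in which the tool goes at most 41.7 mm and 7.16 degrees, less where a joint would pass 70% of its speed; a pose out of reach is approached as far as the arm can. A call with a gripper value outside its range is refused whole. "claw" is the gripper's target within -1 to 1 (fully open at 1, half-way at 0, shut at -1), set as the call begins (left out, the last holds). The fingers move at their own pace and stop on an object; the grip force is fixed at half the most. Time passes only in rows, so rows that repeat a pose let the fingers close. It gives the time, the measured TCP pose, the force, the opening and the grip force at its end, in the units of the state.
- manip.state(): the state, without advancing time (a new reading comes with each control period).
- vision.grab_frame(name): name is "scene" or "top"; returns (picture, depth): 400x640x3 uint8, blue, green, red; 400x640 float32, m along the optical axis (not along the pixel's ray), 0 where there is no reading.
- vision.camera_info(name): a dict with "K" (3x3 intrinsics, pixels), "eye" and "orientation" of the camera in the world. Camera axes: x right, y down, z forward; pixel columns grow to the right and rows downward; lengths in m; the calibration is good to about 2 mm. A picture is of the moment at which its call begins. camera_info takes no time and is no camera call.
- order.job_done(): hands the job in; it is judged then, once.
The state is a dict: "time": time; "joint_pos": joint angles; "joint_vel": joint speeds; "joint_efforts": joint torques, N m; "tool_pos": TCP position; "tool_rot": TCP orientation; "contact_force": force on the tool from outside, world axes, zero at the start; "ft_torque": the same for the moment, N m; "gripper_width": opening from 0.0 (shut) to 1.0 (fully open); "grasp_force": force on a finger pad.
Only numpy, scipy, OpenCV 4.12 (cv2) and the standard library are available. Lean on these libraries where they do the work, as an engineer would, in place of code of your own. Each camera call takes 0.05 s, during which the arm holds its last target. There are 200 camera calls.

### The job

The red tea tin has jammed in the mouth of the sloping steel feed lane, under its overhanging lips. Push it back up the lane, keeping it in the lane, until it lies clear of the lips, then lift it up out of the lane and set it down gently, flat, label side up, inside the wooden tray, and let go. Leave the bowl, jug, grater and pepper mill where they are.

Things in the scene. Friction and masses are not known exactly. Their poses are not given: they have to be found in the camera images.
- tin_center (a point): centre of the red tea tin with a brass lid end: a smooth rigid box 100 long (its x) x 56 wide (its y) x 42 mm high (its z), 0.15 to 0.3 kg, lying flat on the lane's floor, its centre 21 mm off it. At the start +x points up the lane, the brass end (-x) is within 4 mm of the mouth stops; paper label on top (+z). Friction keeps it wherever it is left on the slope.
- bed: sloping floor of the fixed steel feed lane. Origin: middle of the floor's lower edge, at the mouth, 38 mm above the counter; x runs up the slope along the floor (0.175 rad above level), y across, z square to the floor. Floor 262 mm long, 60 mm wide between 4 mm side walls, 49 mm high from x = 0 to 115 mm, then 14 mm high and open above; a 14 mm high end wall at x = 262 mm.
- lip_end (a point): upper end of the dark overhanging lips, at bed x = 115 mm on the middle of the floor. A lip overhangs from each wall from bed x = 45 to 115 mm (underside 45, top 49 mm off the floor), leaving a 44 mm wide slot open from above, too narrow to lift the tin through. The tin is clear when its lower end is past this point: its centre past bed x = 166 mm.
- mouth (a point): on the middle of the floor at bed x = 20 mm, between the upper faces of two mouth stops (bed x = 0 to 20 mm, 34 mm high, at the walls, 44 mm apart). The tin cannot leave through the mouth, but closed fingers reach in between the stops from above, onto the tin's lower end, and can follow it up the slot.
- tray_floor (a point): middle of the inner floor (6 mm above the counter) of the fixed wooden tray; inside 160 (x) x 120 mm (y), walls 6 mm thick, their top 11 mm above the inner floor.
- bowl_center (a point): centre of the upturned green glass bowl in the dish rack, 144 mm across, 64 mm high (leave alone)
- jug_center (a point): centre of the orange measuring jug in the dish rack, 104 mm across, 130 mm high, handle to its +y (leave alone)
- grater_center (a point): middle of the small steel box grater, 60 x 45 mm, 133 mm high with its handle; the point is 50 mm up (leave alone)
- mill_center (a point): middle of the dark wooden pepper mill, 56 mm across, 130 mm high (leave alone)
Mind the look-alikes: they are no part of the job. What is shaped like the part that bears tin_center but blue is not meant.

How it is judged:
On the way, in this order (a step that is already met when the one before it is completed fails the run):
1. the tin lies on the lane's floor, pushed up clear of the lips (x of tin_center in the frame of bed above 0.166 m and y of tin_center in the frame of bed between -0.01 and 0.01 m and z of tin_center in the frame of bed between 0.017 and 0.026 m), for 0.2 s.
2. the tin is lifted up out of the lane (z of tin_center in the frame of bed above 0.06 m and contact force between tin and lane below 0.1 N), for 0.1 s.
At the end, for the whole second after the job is handed in: The tin lies flat (within 0.08 rad), label up, on the tray's floor inside its walls (its centre 17 to 25 mm above the tray's floor), released and at rest (x of tin_center in the frame of tray_floor between -0.08 and 0.08 m and y of tin_center in the frame of tray_floor between -0.06 and 0.06 m and z of tin_center in the frame of tray_floor between 0.017 and 0.025 m and angle between tin_center's own z axis and vertical below 0.08 rad and linear speed of tin below 0.02 m/s); the robot touches nothing.
It fails at once if the tin is dropped or slammed into the tray (moving faster than 0.5 m/s, as after a fall of 13 mm, when within 20 mm of the tray's floor) (linear speed of tin above 0.5 m/s and horizontal distance between tin_center and tray_floor below 0.1 m and z of tin_center in the frame of tray_floor below 0.041 m).
It fails at once if the bowl is moved more than 20 mm (distance of bowl_center from where it was at the start of the episode above 0.02 m).
It fails at once if the jug is moved more than 20 mm (distance of jug_center from where it was at the start of the episode above 0.02 m).
It fails at once if the grater is moved more than 20 mm (distance of grater_center from where it was at the start of the episode above 0.02 m).
It fails at once if the mill is moved more than 20 mm (distance of mill_center from where it was at the start of the episode above 0.02 m).
It also fails if it takes over 58 s, if anything falls off the work surface, if the arm or the gripper's body presses on something with over 40 N, if the wrist force passes 120 N, or if a joint passes its speed limit or range.

## Working session

There is one attempt and no reset: what is moved stays moved. The work goes in short steps, Python scripts to look and compute and a tool call to move; the robot and the scene stay as the last step left them, time stands still between calls to the robot, and variables do not carry over. Pictures are saved under pics/ and viewed, at most 10 in all, crops included, and the job is handed in when it is done.

Besides the shell and the picture viewer there is one more tool, called after "Emit:" in YAML: its name, and indented under it one key for each argument. play_rows: Moves the arm, as the interface text tells. Its arguments: {"type":"object","properties":{"steps":{"type":"array"},"claw":{"type":"number"}},"required":["steps"]}

```bash
mkdir -p pics; ls; python3 - <<'E'
from plant import manip, vision
import cv2,numpy as np
for n in("scene","top"):
    p,d=vision.grab_frame(n); cv2.imwrite(f"pics/{n}0.png",p); np.save(f"pics/{n}0.npy",d)
    i=vision.camera_info(n); print(n,i)
print(manip.state())
E
```

```text
pics
scene {'K': array([[460.06343126,   0.        , 314.92905467],
       [  0.        , 460.06343126, 205.40429506],
       [  0.        ,   0.        ,   1.        ]]), 'eye': array([1.25013884, 0.19626394, 1.2780371 ]), 'orientation': array([-0.15455002,  0.6003964 ,  0.75745024, -0.20471345])}
top {'K': array([[464.0998    ,   0.        , 314.61247971],
       [  0.        , 464.0998    , 201.57857549],
       [  0.        ,   0.        ,   1.        ]]), 'eye': array([0.42982294, 0.03018288, 1.45359284]), 'orientation': array([ 0.03089525, -0.70449282,  0.70752613, -0.04628314])}
{'time': 0.1, 'joint_pos': array([ 1.15604861e+00,  5.33183596e-02,  1.61416041e+00, -1.35814398e-06,
        1.47603333e+00, -1.18999749e-01]), 'joint_vel': array([-4.05823158e-05, -1.35481672e-03, -2.05519775e-03, -9.75258537e-04,
        3.52877710e-03,  1.16456398e-03]), 'joint_efforts': array([-1.91587033e-04, -3.94900954e+01, -3.71361315e+01, -3.91856531e-05,
        3.93959926e-03, -4.22396454e-06]), 'tool_pos': array([0.1819263 , 0.59733576, 0.2301667 ]), 'tool_rot': array([-2.52442400e-04,  1.47335520e-01,  9.89086105e-01, -9.25923606e-04]), 'contact_force': array([ 0.08228004, -0.22807498,  0.09414891]), 'ft_torque': array([-0.0469259 ,  0.01518181,  0.01688519]), 'grasp_force': 0.0, 'gripper_width': 0.9997124147431689}
```

View pics/top0.png

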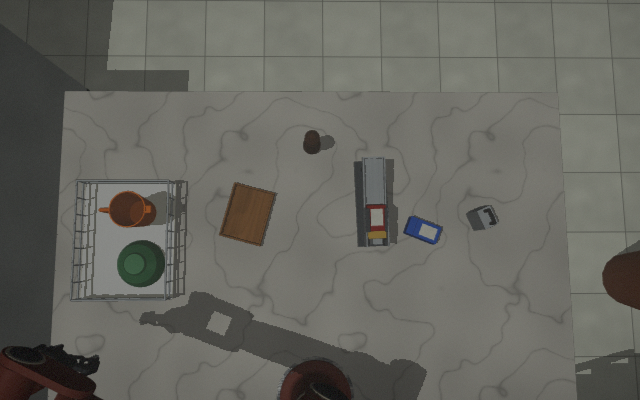

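View pics/scene0.png

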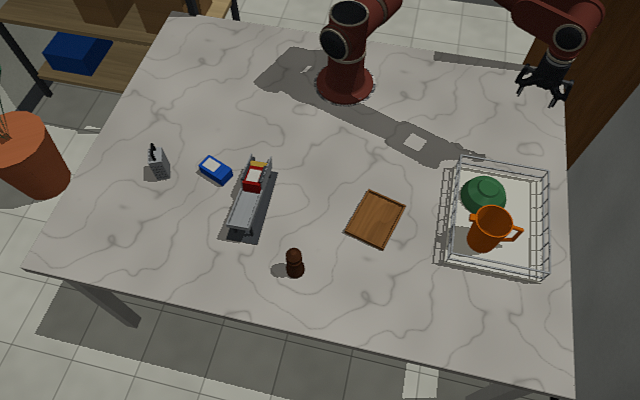

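The top view shows the lane at (375, 158–245) with its mouth at the bottom, towards the robot. The tray is at (248, 214), the mill at (312, 141) and the grater at (482, 217). Two things could be taken for the tin: the red one with a brass end in the lane (376, 220), and the blue look-alike on the counter (423, 230). The red one fits the description, so I'll check it in a close crop.

```bash
cat > h.py <<'E'
import numpy as np
from plant import vision
from scipy.spatial.transform import Rotation as R
def cam(n):
    i=vision.camera_info(n); q=i["orientation"]; return i["K"],i["eye"],R.from_quat(q[[1,2,3,0]]).as_matrix()
def atz(n,u,v,z):   # pixel ray cut with height z
    K,e,M=cam(n); r=M@np.linalg.solve(K,[u,v,1.]); return e+r*(z-e[2])/r[2]
def atd(n,u,v,d):   # pixel with depth
    K,e,M=cam(n); return e+M@(np.linalg.solve(K,[u,v,1.])*d)
def pix(n,P):
    K,e,M=cam(n); c=K@(M.T@(np.asarray(P)-e)); return c[:2]/c[2]
E
python3 - <<'E'
import cv2,numpy as np
from h import *
p=cv2.imread("pics/top0.png"); 
a=cv2.resize(p[150:255,335:450],None,fx=5,fy=5,interpolation=cv2.INTER_CUBIC); 
cv2.imwrite("pics/lane.png",np.clip(a*1.5,0,255).astype('uint8'))
a=cv2.resize(p[175:255,210:290],None,fx=6,fy=6,interpolation=cv2.INTER_CUBIC)
cv2.imwrite("pics/tray.png",np.clip(a*1.5,0,255).astype('uint8'))
d=np.load("pics/top0.npy")
for v in range(155,250,5): print(v,[np.round(atd("top",u,v,d[v,u]),3).tolist() for u in (374,376)])
E
```

```text
155 [[0.737, -0.192, 0.005], [0.739, -0.2, -0.006]]
160 [[0.706, -0.18, 0.08], [0.705, -0.185, 0.084]]
165 [[0.691, -0.18, 0.081], [0.69, -0.185, 0.085]]
170 [[0.676, -0.18, 0.079], [0.676, -0.186, 0.074]]
175 [[0.66, -0.179, 0.079], [0.661, -0.186, 0.077]]
180 [[0.646, -0.18, 0.071], [0.646, -0.186, 0.072]]
185 [[0.43, 0.03, 1.454], [0.632, -0.187, 0.067]]
190 [[0.616, -0.18, 0.07], [0.617, -0.187, 0.063]]
195 [[0.43, 0.03, 1.454], [0.602, -0.187, 0.062]]
200 [[0.586, -0.18, 0.064], [0.586, -0.186, 0.063]]
205 [[0.567, -0.174, 0.104], [0.43, 0.03, 1.454]]
210 [[0.553, -0.174, 0.098], [0.553, -0.18, 0.097]]
215 [[0.538, -0.175, 0.095], [0.539, -0.181, 0.091]]
220 [[0.524, -0.175, 0.091], [0.524, -0.18, 0.097]]
225 [[0.509, -0.174, 0.092], [0.509, -0.18, 0.095]]
230 [[0.495, -0.174, 0.091], [0.494, -0.18, 0.094]]
235 [[0.48, -0.175, 0.083], [0.48, -0.181, 0.083]]
240 [[0.466, -0.181, 0.044], [0.466, -0.188, 0.039]]
245 [[0.452, -0.187, 0.003], [0.452, -0.193, 0.002]]
```

View pics/lane.png

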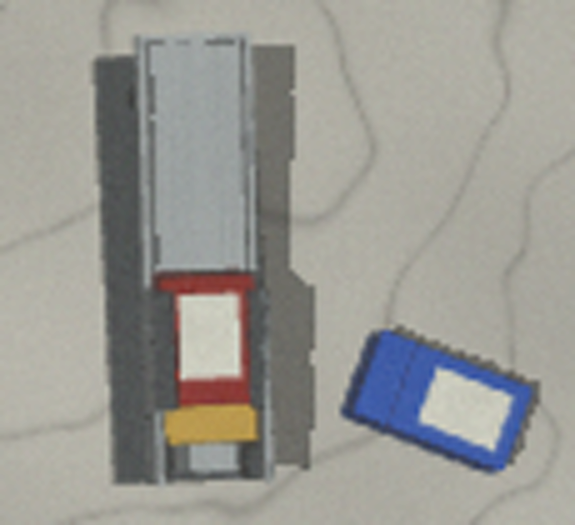

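View pics/tray.png

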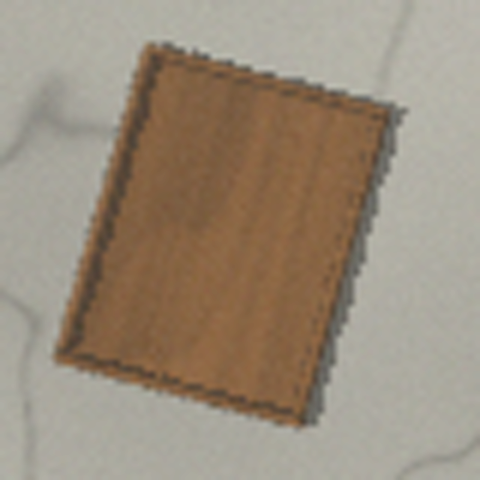

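The crop shows the red tin under the lips, with its white label up and brass end at crop (210, 425), next to the mouth. That confirms the choice. Lane corners in the crop are (160,483), (272,480), (250,36) and (137,38). Tray corners are (148,45), (402,103), (302,427) and (57,357). Next I'll fit both poses and overlay them.

```bash
cat >> h.py <<'E'
def bedT(p): # x,y,yaw
    return R.from_euler("ZY",[p[2],-0.175]).as_matrix(), np.array([p[0],p[1],0.038])
def bed(p,P): M,o=bedT(p); return o+M@(np.asarray(P,float))
def tray(p,P): return np.array([p[0],p[1],0.006])+R.from_euler("z",p[2]).as_matrix()@np.asarray(P,float)
E
cat > fit.py <<'E'
import cv2
from h import *
from scipy.optimize import least_squares
L=[((0,.034,.049),(160,483)),((0,-.034,.049),(272,480)),((.266,-.034,.014),(250,36)),((.266,.034,.014),(137,38))]
f=lambda p:np.concatenate([pix("top",bed(p,a))-(np.array(b)/5+[335-.4,150-.4]) for a,b in L])
b=least_squares(f,[.45,-.19,0]); print("bed",b.x,np.round(b.fun,2))
T=[((.086,.066,.011),(148,45)),((.086,-.066,.011),(402,103)),((-.086,-.066,.011),(302,427)),((-.086,.066,.011),(57,357))]
g=lambda p:np.concatenate([pix("top",tray(p,a))-(np.array(c)/6+[210-.4,175-.4]) for a,c in T])
t=least_squares(g,[.55,.15,-.2]); print("tray",t.x,np.round(t.fun,2))
out=[]
for n,(u,v) in (("top",(335,150)),("scene",(205,130))):
    s=5; I=cv2.imread(f"pics/{n}0.png")[v:v+110,u:u+80]; I=np.clip(cv2.resize(I,None,fx=s,fy=s,interpolation=cv2.INTER_CUBIC)*1.4,0,255).astype('uint8')
    def line(A,c): 
        q=[tuple(int(x) for x in ((pix(n,bed(b.x,a))-[u,v]+.4)*s)) for a in A]; cv2.polylines(I,[np.array(q)],False,c,1)
    for y in(.034,-.034): line([(0,y,.049),(.115,y,.049),(.115,y,.014),(.266,y,.014)],(0,255,0))
    for y in(.03,-.03): line([(.115,y,0),(.262,y,0)],(255,255,0))
    line([(.262,-.03,0),(.262,.03,0)],(255,255,0))
    x0=.022
    line([(x0,.028,.042),(x0+.1,.028,.042),(x0+.1,-.028,.042),(x0,-.028,.042),(x0,.028,.042)],(255,0,255))
    out.append(I)
cv2.imwrite("pics/ov.png",np.hstack(out))
E
python3 fit.py
```

```text
bed [ 0.45434847 -0.18490092  0.03636016] [-0.32  0.9   0.29  0.54  0.08 -0.96 -0.04 -0.53]
tray [ 0.55156893  0.20644226 -0.27139168] [ 0.55 -0.94 -0.98  0.54  0.47  0.03 -0.04  0.36]
```

View pics/ov.png

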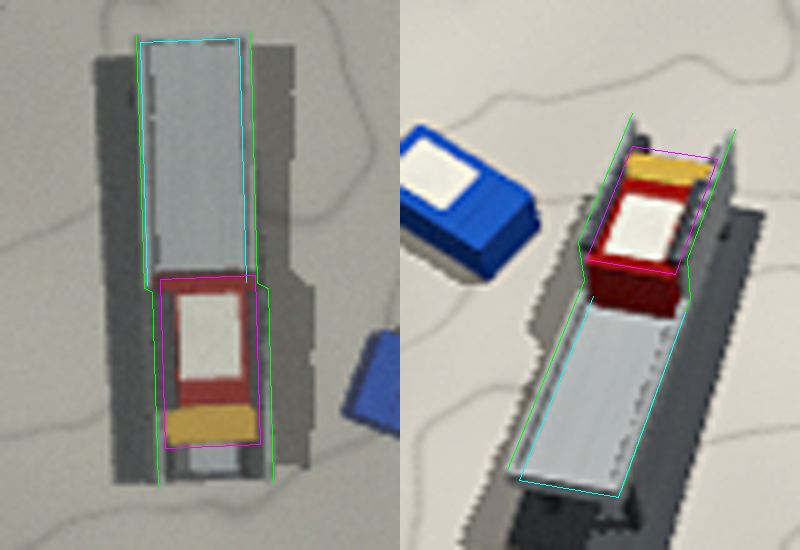

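The overlay agrees to within about 3 mm; the mouth end sits roughly 2.5 mm farther up the lane than modelled, so I'll shift the bed origin to x = 0.4568. The plan is to push with closed fingers held square to the floor (tool x = −bed x, tool y = bed y), then grip across the width.

```bash
cat >> h.py <<'E'
from plant import manip
BED=[.4568,-.1848,.0364]; TRAY=[.5516,.2064,-.2714]
def tool():
    s=manip.state(); return s["tool_pos"],R.from_quat(s["tool_rot"][[1,2,3,0]])
def ori(bedP): # tool rot square to the floor
    M,_=bedT(BED); return R.from_matrix(np.c_[-M[:,0],M[:,1],-M[:,2]])
def go(P,Q=None):
    p,q=tool(); Q=Q or ori(BED)
    print(np.round(q.inv().apply(np.asarray(P)-p)*1000,1),np.round((q.inv()*Q).as_rotvec(degrees=True),1))
def inbed():
    p,q=tool(); M,o=bedT(BED); print("tcp in bed mm",np.round(M.T@(p-o)*1000,1),"rot err",np.round((q.inv()*ori(BED)).as_rotvec(degrees=True),1))
E
python3 - <<'E'
from h import *
go([.44,.25,.27],tool()[1]); go(bed(BED,[.004,0,.15]))
E
```

```text
[-348.1 -257.1  -39.4] [0. 0. 0.]
[-469.9 -675.2   44.9] [ -1.8 -10.  -19. ]
```

Emit:
play_rows:
  steps:
    - [[-348,-257,-39,0,0,0],[-348,-257,-39,0,0,0],[-348,-257,-39,0,0,0],[-348,-257,-39,0,0,0],[-348,-257,-39,0,0,0],[-348,-257,-39,0,0,0],[-348,-257,-39,0,0,0],[-348,-257,-39,0,0,0],[-348,-257,-39,0,0,0],[-348,-257,-39,0,0,0],[-348,-257,-39,0,0,0],[-348,-257,-39,0,0,0]]
  claw: -1

```text
time: 1.1
tool_pos: [0.442, 0.2476, 0.2704]
tool_rot: [0.0, 0.15, 0.989, -0.0]
contact_force: [-0.0, 0.4, -0.3]
gripper_width: 0.004
grasp_force: 0.0
```

```bash
python3 - <<'E'
from h import *
print(tool()[0]); go(bed(BED,[.004,0,.12]))
E
```

```text
[0.44203095 0.24760366 0.27037623]
[-126.3 -414.1  113.9] [ -1.7  -9.9 -19.3]
```

Emit:
play_rows:
  steps:
    - [[-126,-414,114,-1.7,-9.9,-19.3],[-126,-414,114,-1.7,-9.9,-19.3],[-126,-414,114,-1.7,-9.9,-19.3],[-126,-414,114,-1.7,-9.9,-19.3],[-126,-414,114,-1.7,-9.9,-19.3],[-126,-414,114,-1.7,-9.9,-19.3],[-126,-414,114,-1.7,-9.9,-19.3],[-126,-414,114,-1.7,-9.9,-19.3],[-126,-414,114,-1.7,-9.9,-19.3],[-126,-414,114,-1.7,-9.9,-19.3],[-126,-414,114,-1.7,-9.9,-19.3],[-126,-414,114,-1.7,-9.9,-19.3]]

```text
time: 2.1
tool_pos: [0.4385, -0.1857, 0.1538]
tool_rot: [0.085, -0.018, 0.996, 0.002]
contact_force: [0.1, 0.6, 0.1]
gripper_width: 0.001
grasp_force: 0.0
```

```bash
python3 - <<'E'
from h import *
import cv2
inbed()
p,_=vision.grab_frame("scene"); q,_=vision.grab_frame("top")
f=lambda a:np.clip(cv2.resize(a,None,fx=5,fy=5,interpolation=cv2.INTER_CUBIC)*1.4,0,255).astype('uint8')
cv2.imwrite("pics/near.png",np.hstack([f(p[125:235,205:285]),f(q[145:255,335:415])]))
E
```

```text
tcp in bed mm [  2.1  -0.2 117.2] rot err [ 0.1 -0.2 -0. ]
```

View pics/near.png

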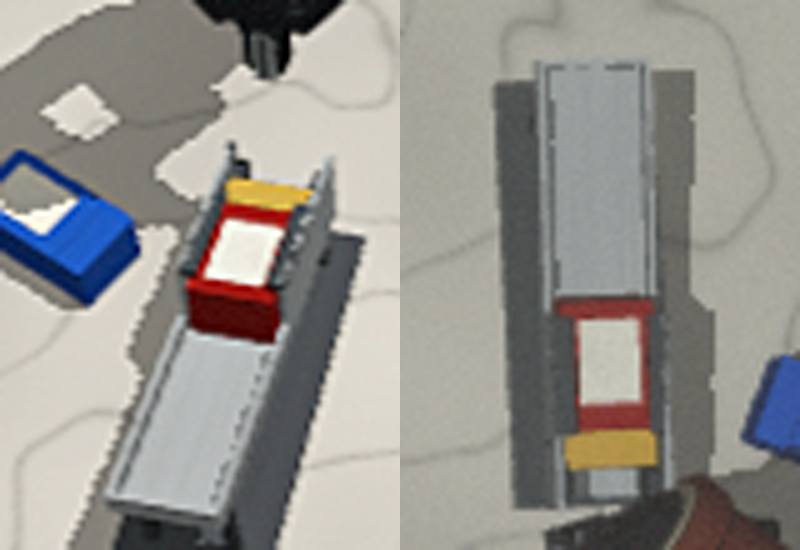

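The near view shows the fingertip lined up with the lane above the mouth (scene crop (265, 70), lane axis about (280, 150)), and the tin is undisturbed. Now I'll descend.

Emit:
play_rows:
  steps:
    - [[0,0,20,0,0,0],[0,0,40,0,0,0],[0,0,60,0,0,0],[0,0,75,0,0,0],[0,0,85,0,0,0],[0,0,93,0,0,0],[0,0,100,0,0,0],[0,0,106,0,0,0],[0,0,108,0,0,0],[0,0,108,0,0,0]]

```text
time: 3.03
tool_pos: [0.4588, -0.1812, 0.0498]
tool_rot: [0.087, -0.021, 0.996, 0.002]
contact_force: [0.2, -1.1, 0.8]
gripper_width: 0.002
grasp_force: 0.0
```

```bash
python3 -c "
from h import *
inbed()"
```

```text
tcp in bed mm [ 4.2  3.5 11.3] rot err [ 0.1 -0.   0.3]
```

Emit:
play_rows:
  steps:
    - [[0,-3.5,0,0,0,0],[0,-3.5,0,0,0,0],[-4,-3.5,0,0,0,0],[-8,-3.5,0,0,0,0],[-12,-3.5,0,0,0,0],[-17,-3.5,0,0,0,0],[-22,-3.5,0,0,0,0],[-27,-3.5,0,0,0,0],[-32,-3.5,0,0,0,0],[-38,-3.5,0,0,0,0],[-44,-3.5,0,0,0,0],[-50,-3.5,0,0,0,0]]

```text
time: 4.03
tool_pos: [0.5087, -0.1827, 0.0587]
tool_rot: [0.087, -0.021, 0.996, 0.002]
contact_force: [-1.4, -0.5, -0.7]
gripper_width: -0.0
grasp_force: 1.0
```

```bash
python3 -c "
from h import *
inbed()"
```

```text
tcp in bed mm [54.8  0.2 11.3] rot err [ 0.1 -0.   0.3]
```

Pushing cleanly at low force, so I'll continue to TCP x ≈ 120.

Emit:
play_rows:
  steps:
    - [[-6,0,0,0,0,0],[-12,0,0,0,0,0],[-18,0,0,0,0,0],[-24,0,0,0,0,0],[-30,0,0,0,0,0],[-36,0,0,0,0,0],[-42,0,0,0,0,0],[-48,0,0,0,0,0],[-54,0,0,0,0,0],[-60,0,0,0,0,0],[-64,0,0,0,0,0],[-66,0,0,0,0,0]]

```text
time: 5.03
tool_pos: [0.5737, -0.1801, 0.0703]
tool_rot: [0.087, -0.021, 0.996, 0.002]
contact_force: [-1.7, -0.4, 1.3]
gripper_width: 0.001
grasp_force: 1.1
```

Emit:
play_rows:
  steps:
    - [[0,0,0,0,0,0],[5,0,0,0,0,0],[15,0,0,0,0,0],[15,0,0,0,0,0],[15,0,-30,0,0,0],[15,0,-60,0,0,0],[15,0,-90,0,0,0],[15,0,-120,0,0,0],[50,0,-140,0,0,0],[90,0,-140,0,0,0],[120,0,-140,0,0,0],[120,0,-140,0,0,0]]

```text
time: 6.03
tool_pos: [0.426, -0.1853, 0.1845]
tool_rot: [0.085, -0.02, 0.996, 0.002]
contact_force: [1.0, -0.3, 0.2]
gripper_width: 0.002
grasp_force: 0.0
```

```bash
python3 - <<'E'
from h import *
import cv2
inbed()
p,_=vision.grab_frame("scene"); q,_=vision.grab_frame("top")
f=lambda a:np.clip(cv2.resize(a,None,fx=5,fy=5,interpolation=cv2.INTER_CUBIC)*1.4,0,255).astype('uint8')
cv2.imwrite("pics/pushed.png",np.hstack([f(p[145:255,205:285]),f(q[145:255,335:415])]))
E
```

```text
tcp in bed mm [ -4.8   0.7 149.7] rot err [ 0.1 -0.2  0.2]
```

View pics/pushed.png

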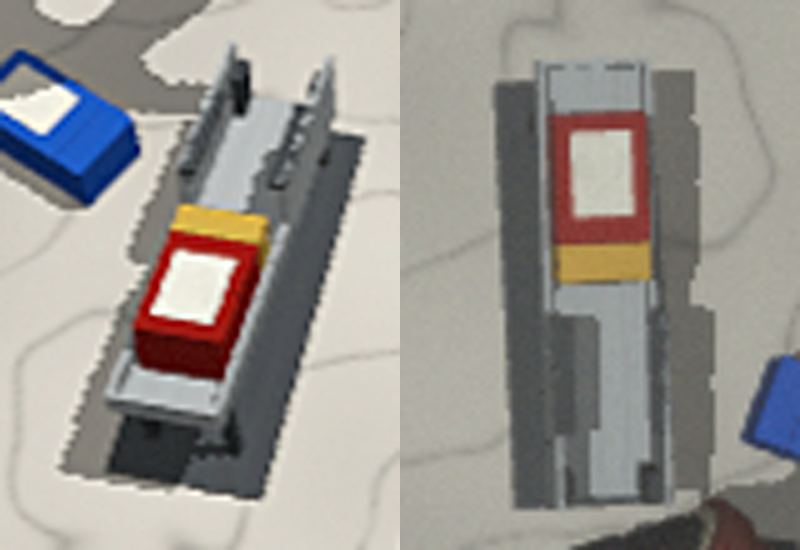

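The tin now lies clear of the lips: its lower brass edge is at top-crop row 283, and the lips end near row 312. Next I'll compute its centre and the grasp move.

```bash
python3 - <<'E'
from h import *
M,o=bedT(BED)
for (a,b) in [(602,197.5),(552,113),(648,110),(652,281),(556,286)]:
    K,e,C=cam("top"); r=C@np.linalg.solve(K,[335-.4+(a-400)/5,145-.4+b/5,1.])
    A=M.T@(e-o);D=M.T@r; print(np.round((A+D*(.042-A[2])/D[2])*1000,1))
go(bed(BED,[.182,0,.11])); go(bed(BED,[.182,0,.017])) 
E
```

```text
[181.4   1.7  42. ]
[231.9  29.6  42. ]
[231.6 -26.8  42. ]
[131.2 -26.3  42. ]
[130.5  30.4  42. ]
[-182.9   -0.4   41.2] [0.  0.  0.2]
[-182.8   -0.5  134.2] [0.  0.  0.2]
```

Emit:
play_rows:
  steps:
    - [[-35,0.5,0,0,0,0],[-70,0.5,10,0,0,0],[-105,0.5,20,0,0,0],[-140,0.5,30,0,0,0],[-170,0.5,40,0,0,0],[-182,0.5,41,0,0,0],[-182,0.5,41,0,0,0],[-182,0.5,41,0,0,0],[-182,0.5,41,0,0,0]]
  claw: 1

```text
time: 6.88
tool_pos: [0.6167, -0.1777, 0.1782]
tool_rot: [0.087, -0.021, 0.996, 0.002]
contact_force: [-0.8, -0.7, 0.2]
gripper_width: 1.001
grasp_force: 0.0
```

```bash
python3 -c "
from h import *
inbed()"
```

```text
tcp in bed mm [182.    1.3 110.2] rot err [ 0.1 -0.1  0.3]
```

Emit:
play_rows:
  steps:
    - [[0,0,20,0,0,0],[0,0,40,0,0,0],[0,0,56,0,0,0],[0,0,70,0,0,0],[0,0,80,0,0,0],[0,0,87,0,0,0],[0,0,92,0,0,0],[0,0,92,0,0,0],[0,0,92,0,0,0]]

```text
time: 7.63
tool_pos: [0.6331, -0.1773, 0.0883]
tool_rot: [0.087, -0.021, 0.996, 0.002]
contact_force: [-0.8, 0.2, -0.4]
gripper_width: 0.996
grasp_force: 0.0
```

Emit:
play_rows:
  steps:
    - [[0,0,0,0,0,0],[0,0,0,0,0,0],[0,0,0,0,0,0],[0,0,0,0,0,0],[0,0,0,0,0,0],[0,0,0,0,0,0],[0,0,0,0,0,0],[0,0,0,0,0,0],[0,0,0,0,0,0],[0,0,0,0,0,0],[0,0,0,0,0,0],[0,0,0,0,0,0]]
  claw: -1

```text
time: 8.63
tool_pos: [0.6335, -0.1774, 0.0891]
tool_rot: [0.088, -0.021, 0.996, 0.002]
contact_force: [-0.6, 0.0, 5.8]
gripper_width: 0.641
grasp_force: 66.9
```

```bash
python3 -c "
from h import *
inbed()"
```

```text
tcp in bed mm [183.1   0.9  19.5] rot err [0.  0.1 0.3]
```

The grip is good: 0.64 × 85 ≈ 55 mm across. Now I'll lift.

Emit:
play_rows:
  steps:
    - [[0,0,-5,0,0,0],[0,0,-12,0,0,0],[0,0,-25,0,0,0],[0,0,-40,0,0,0],[0,0,-60,0,0,0],[0,0,-80,0,0,0],[0,0,-100,0,0,0],[0,0,-110,0,0,0],[0,0,-110,0,0,0],[0,0,-110,0,0,0],[0,0,-110,0,0,0],[0,0,-110,0,0,0]]

```text
time: 9.63
tool_pos: [0.6128, -0.1775, 0.1939]
tool_rot: [0.086, -0.021, 0.996, 0.003]
contact_force: [-0.1, 0.4, -2.4]
gripper_width: 0.64
grasp_force: 66.1
```

```bash
python3 - <<'E'
from h import *
inbed(); print(manip.state()["gripper_width"],manip.state()["grasp_force"])
# tool level, tool x = -tray x, y = tray y
M=R.from_euler("z",TRAY[2]).as_matrix(); Q=R.from_matrix(np.c_[-M[:,0],M[:,1],-M[:,2]])
# tool level at release: TCP over floor ~ 20 mm
go(tray(TRAY,[0,0,.12]),Q)
go(tray(TRAY,[0,0,.02]),Q)
E
```

```text
tcp in bed mm [180.9   1.6 126.3] rot err [ 0.2 -0.2  0.3]
0.6395677430518171 66.08114004135132
[ 56.1 386.   59.9] [ 1.6  9.7 17.9]
[ 73.2 385.8 158.4] [ 1.6  9.7 17.9]
```

Emit:
play_rows:
  steps:
    - [[5,30,0,0,2,4],[10,65,0,0,4,8],[15,100,0,1,6,12],[20,135,0,1.6,8,16],[26,170,5,1.6,9.7,17.9],[32,205,10,1.6,9.7,17.9],[38,240,15,1.6,9.7,17.9],[44,275,25,1.6,9.7,17.9],[49,310,35,1.6,9.7,17.9],[53,345,45,1.6,9.7,17.9],[56,375,55,1.6,9.7,17.9],[56,386,60,1.6,9.7,17.9]]

```text
time: 10.63
tool_pos: [0.5503, 0.2092, 0.1241]
tool_rot: [-0.001, 0.134, 0.991, -0.0]
contact_force: [0.0, 0.7, -2.5]
gripper_width: 0.639
grasp_force: 66.0
```

Emit:
play_rows:
  steps:
    - [[0,0,0,0,0,0],[0,0,0,0,0,0],[0,0,0,0,0,0],[0,0,0,0,0,0]]

```text
time: 10.97
tool_pos: [0.5535, 0.2047, 0.1278]
tool_rot: [0.002, 0.136, 0.991, -0.0]
contact_force: [0.0, -0.1, -2.4]
gripper_width: 0.638
grasp_force: 66.0
```

```bash
python3 - <<'E'
from h import *
import cv2
M=R.from_euler("z",TRAY[2]).as_matrix(); Q=R.from_matrix(np.c_[-M[:,0],M[:,1],-M[:,2]])
go(tray(TRAY,[0,0,.02]),Q)
p,_=vision.grab_frame("scene"); q,_=vision.grab_frame("top")
f=lambda a:np.clip(cv2.resize(a,None,fx=4,fy=4,interpolation=cv2.INTER_CUBIC)*1.4,0,255).astype('uint8')
cv2.imwrite("pics/over.png",np.hstack([f(p[130:260,325:425]),f(q[145:275,200:300])]))
E
```

```text
[  2.7   1.1 101.8] [ 0.   0.3 -0.1]
```

View pics/over.png

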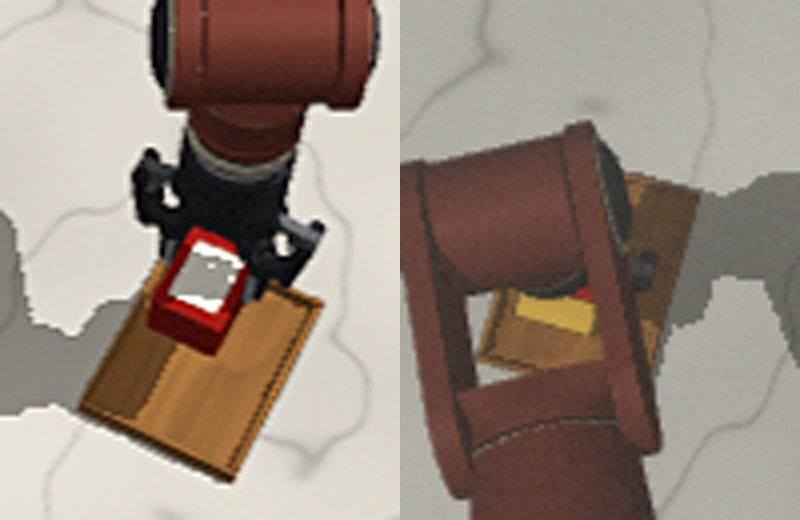

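The tin is held level over the tray, label up (scene crop (205, 285)), and aligned with it. I'll lower it in slow final steps.

Emit:
play_rows:
  steps:
    - [[0,0,15,0,0,0],[1,1,30,0,0.3,0],[2,1,45,0,0.3,0],[2,1,58,0,0.3,0],[2,1,70,0,0.3,0],[2,1,79,0,0.3,0],[2,1,86,0,0.3,0],[2,1,91,0,0.3,0],[2,1,94,0,0.3,0],[2,1,96,0,0.3,0],[2,1,96,0,0.3,0],[2,1,96,0,0.3,0]]

```text
time: 12.07
tool_pos: [0.552, 0.2075, 0.0319]
tool_rot: [-0.0, 0.135, 0.991, 0.0]
contact_force: [-1.0, 0.0, -2.8]
gripper_width: 0.642
grasp_force: 66.1
```

Emit:
play_rows:
  steps:
    - [[0,0,1,0,0,0],[0,0,2,0,0,0],[0,0,3,0,0,0],[0,0,4,0,0,0],[0,0,4,0,0,0],[0,0,4,0,0,0]]

```text
time: 12.57
tool_pos: [0.5514, 0.2073, 0.0272]
tool_rot: [-0.001, 0.135, 0.991, 0.0]
contact_force: [0.7, -0.8, -2.2]
gripper_width: 0.641
grasp_force: 66.1
```

Not touching yet (force still −2.2 N), so I'll go down a little more.

Emit:
play_rows:
  steps:
    - [[0,0,0.7,0,0,0],[0,0,1.4,0,0,0],[0,0,2,0,0,0],[0,0,2,0,0,0],[0,0,2,0,0,0]]

```text
time: 12.98
tool_pos: [0.5516, 0.2073, 0.0253]
tool_rot: [-0.001, 0.135, 0.991, 0.0]
contact_force: [0.6, 0.1, -1.7]
gripper_width: 0.642
grasp_force: 66.0
```

Emit:
play_rows:
  steps:
    - [[0,0,0.5,0,0,0],[0,0,1,0,0,0],[0,0,1.5,0,0,0],[0,0,1.5,0,0,0]]

```text
time: 13.32
tool_pos: [0.5519, 0.2074, 0.0252]
tool_rot: [-0.001, 0.135, 0.991, 0.0]
contact_force: [-5.0, -0.5, 7.1]
gripper_width: 0.638
grasp_force: 67.0
```

It's down now (+7 N). Release, then rise.

Emit:
play_rows:
  steps:
    - [[0,0,0,0,0,0],[0,0,0,0,0,0],[0,0,0,0,0,0],[0,0,0,0,0,0],[0,0,0,0,0,0],[0,0,0,0,0,0]]
  claw: 0.7

```text
time: 13.82
tool_pos: [0.5515, 0.2073, 0.0237]
tool_rot: [-0.001, 0.135, 0.991, 0.0]
contact_force: [0.2, 0.3, -1.0]
gripper_width: 0.846
grasp_force: 0.0
```

Emit:
play_rows:
  steps:
    - [[0,0,-5,0,0,0],[0,0,-15,0,0,0],[0,0,-30,0,0,0],[0,0,-55,0,0,0],[0,0,-85,0,0,0],[0,0,-120,0,0,0],[40,0,-150,0,0,0],[80,0,-170,0,0,0],[120,0,-170,0,0,0],[150,0,-170,0,0,0],[150,0,-170,0,0,0],[150,0,-170,0,0,0]]

```text
time: 14.82
tool_pos: [0.4061, 0.248, 0.1954]
tool_rot: [0.0, 0.134, 0.991, 0.001]
contact_force: [0.4, 0.1, -0.9]
gripper_width: 0.853
grasp_force: 0.0
```

```bash
python3 - <<'E'
from h import *
import cv2
p,_=vision.grab_frame("scene"); q,d=vision.grab_frame("top")
f=lambda a:np.clip(cv2.resize(a,None,fx=4,fy=4,interpolation=cv2.INTER_CUBIC)*1.4,0,255).astype('uint8')
cv2.imwrite("pics/done.png",np.hstack([f(p[130:260,325:425]),f(q[145:275,200:300])]))
E
```

```text
(no output)
```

View pics/done.png

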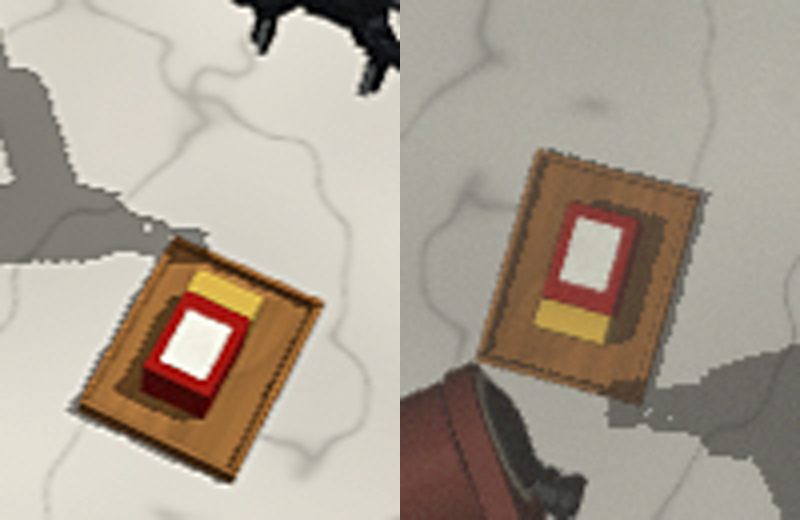

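The tin lies flat in the middle of the tray, label up, and the gripper is well clear. Handing in.

```bash
python3 -c "
from plant import order
print(order.job_done())"
```

```text
the job is handed in; nothing more can be done
None
```

I pushed the red tin up clear of the lips, lifted it out and released it flat, label up, in the middle of the tray, and handed the job in at about 15 s; the hand-in gave no verdict back.

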